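Jack up one side of the enamelling kiln and hold it on the pump handle

ROBOT

A 6-joint arm with a two-finger parallel gripper is mounted at the origin on the work surface. World frame = base frame: x ahead of the robot, y to its left, z up, the work surface at z = 0. Lengths are in mm, angles in degrees, forces in N, time in s.
With the tool pointing down it reaches from about 350 to 850 mm from the base axis. Payload 8.1 kg.
Tool frame: the origin (TCP) lies at the very end of the fingers, on their centre line; the grasp point (between the pads) lies r.tcp_to_grasp behind it (r.tcp_to_grasp is the distance from the TCP to the grasp point, in mm); z points along the fingers, y is the line along which they close (so a half turn about z gives the same grasp; the last joint's range is limited). The gripper opens to 85 mm and grips with 20 to 120 N. Pads are 22 mm wide; open, the fingers measure 114 mm over their backs; the gripper's body (76 mm by 85 mm) begins 54 mm behind the grasp point. The pads swing forward as they close: fully open they stand 13 mm farther back than shut.
Start: joints at [64.378, 7.471, 85.268, -0, 87.261, -4.893], TCP at [212.354, 561.169, 231.292] pointing down, gripper open.
Joint ranges: [-169.43, 169.43], [-51.17, 129.36], [1.28, 143.12], [-76.62, 256.62], [0, 156.53], [-152.29, 152.29]. Speed limits (degrees/s): [136.94, 136.94, 159.86, 180, 180, 180].

INTERFACE

Orientations are given as [roll, pitch, yaw] about the fixed x, y, z axes, in that order (R = Rz(yaw) Ry(pitch) Rx(roll)).
In Python, from bench import r gives the robot as it stands.
- The arm moves only by the shell command python3 -m handwheel 'ROWS' [OPENING] [FORCE]. ROWS is JSON, a list of rows, each a list of 4 numbers: the shift along the tool's x, y, z in m, then the turn about the tool's z in degrees. A call has 1 to 10 rows; each row shifts and turns the commanded pose from where the row before left it, along the tool's axes as they then stand; what a row does not reach is not made up. A row lasts 1/10 s, in which the tool goes at most 50 mm and 8.59 degrees, less where a joint would pass 70% of its speed; a pose out of reach is approached as far as the arm can. A call is refused whole if a number of a shift passes 0.05 or a number of a turn 8.59, either way. A call with a gripper value outside its range is refused whole. OPENING is the finger opening in m, from 0 to 0.0854, set as the call begins (- or left out, the last holds). The fingers move at their own pace and stop on an object; FORCE is the grip in N (left out, the last holds). Time passes only in rows, so rows that do not move let the fingers close. It gives the time, the measured TCP pose, the force, the opening and the grip force at its end, in the units of the state.
- r.sense(): the state, without advancing time (a new reading comes with each control period).
- r.snapshot(name): name is "scene" or "side" or "wrist"; returns the picture (420x560x3 uint8, red, green, blue); there is no depth.
- r.camera_params(name): a dict with "fx", "fy", "cx", "cy" (pixels), "R" (3x3) and "t" (3): a world point X has camera coordinates R X + t; the wrist camera has in their place "mount" (4x4, takes a point from camera to tool coordinates, whose origin is the TCP and whose axes are the flange's). Camera axes: x right, y down, z forward; pixel columns grow to the right and rows downward; lengths in mm; the calibration is good to about 2 mm. A picture is of the moment at which its call begins: read the wrist's pose just before it. camera_params takes no time and is no camera call.
- r.hand_in(): hands the job in; it is judged then, once.
The state is a dict: "time": time; "joint_pos": joint angles; "qd": joint speeds; "joint_efforts": joint torques, N m; "tool_pos": TCP position; "tcp_rot": TCP orientation; "ft_force": force on the tool from outside, world axes, zero at the start; "wrist_torque": the same for the moment, N m; "finger_gap": finger opening in mm; "grip_force": force on a finger pad.
Only numpy, scipy, OpenCV 4.12 (cv2) and the standard library are available. Lean on these libraries where they do the work, as an engineer would, in place of code of your own. Each camera call takes 0.05 s, during which the arm holds its last target. There are 200 camera calls.

TASK

Slide the small hydraulic jack in under the kiln's side lug so that its saddle stands centred below the lift pad (straight under the lug's bolt head), then pump the jack's handle until both kiln feet on that side are at least 12 mm clear of the bench, ready for tiles to be slipped under them. Do not trust the jack's old valve: finish with the handle pressed fully down and keep holding it down there, with the jack flat on the bench and alone carrying that side. Do not push or lift the kiln itself, keep its other two feet where they stand, and leave everything else on the bench alone.

Things in the scene. Friction and masses are not known exactly. Their poses are not given: they have to be found in the camera images.
- jack: the loose aluminium hydraulic bench jack, about 0.98 kg. Its base plate is 285 x 76 x 8 mm. Origin on the base's underside, below the middle of the pump block. Its +x axis points along the jack towards the saddle, z up. Along x: base plate from -150 to +135; ram cylinder (60 mm across, top 44 mm high) and the saddle at +100; oil gallery 48 mm wide, 34 mm high from +25 to +75; pump block from -35 to +31; handle pivot at -55, 54 mm high; the handle runs back to -x
- jack_block (a point): centre of the jack's pump block, the place to take the jack: a plain block 66 mm long (x), 40 mm wide (y), standing 8 to 64 mm above the bench; this point is 36 mm above the bench. Axes as jack. Clear for fingers on both sides (the base plate below reaches 18 mm out on each side, 8 mm high)
- saddle_top (a point): centre of the top face of the jack's round saddle (44 mm across); 58 mm above the bench when the ram is fully down
- jack_saddle (a joint): how far the ram and saddle are pumped up, m: 0 fully down, 0.040 at most. Each radian of handle pressed down raises it about 18 mm, a full stroke about 10 mm; it stays up while the handle comes back, so several strokes are needed: the first 16 mm only bring it up to the pad
- handle_grip (a point): middle of the rubber hand grip of the pump handle, 145 mm from the pivot: a round bar 23 mm thick and 75 mm long along the handle; axes as jack, turned with the handle. About 122 mm above the bench with the handle up, about 44 mm with it down
- jack_handle (a joint): angle of the pump handle, rad: 0 up (28 degrees above level, slanting up and back from the pivot), 0.56 fully down at its stop (4 degrees below level). A spring brings it back up by itself within about a second when it is let go. Pressing it down at the grip takes about 8 to 16 N, also to keep it at its stop
- kiln: the loose enamelling kiln, a grey steel box on four legs, about 5 kg, 240 x 220 mm (x, y), 300 mm high, underside 70 mm above the bench. Origin on the bench at the middle of its four feet, z up. The jacking lug sticks out of the middle of its -y side: a flat steel bar 50 mm wide, 8 mm thick, 82 to 90 mm above the bench, reaching 70 mm out from the frame
- lift_pad (a point): centre of the underside of the lift pad, a rubber disc 32 mm across below the lug, straight under the lug's hexagonal bolt head (top of the head 100 mm above the bench). 74 mm above the bench at the start, 45 mm out from the kiln's frame and 25 mm in from the lug's tip. Axes as kiln: the lug reaches out to -y
- near_foot_a (a point): centre of the underside of the kiln foot (30 mm across) on the lug's side, -x corner of the kiln; height 0 when it stands on the bench. It rises about 0.75 mm per mm of lift at the pad
- near_foot_b (a point): the same for the lug side's +x corner
- far_foot_a (a point): centre of the underside of the kiln foot on the side away from the lug, -x corner; the kiln tips about the two far feet
- far_foot_b (a point): the same, +x corner
- tile0: a white ceramic tile, 45 x 45 x 8 mm, one of the two waiting to go under the kiln's feet later; leave it. Origin at the centre of its underside
- tile1: the other white ceramic tile, 45 x 45 x 8 mm; leave it. Origin at the centre of its underside
- squeeze_bottle: bystander: clear squeeze bottle with a thin spout, 50 mm across, 164 mm tall. Origin at the centre of its underside
- third_hand: bystander: soldering third hand, a dark base plate 75 x 110 x 18 mm with a post and a clip arm, 143 mm tall. Origin at the centre of its underside
- doming_block: bystander: brass doming cube, 60 mm. Origin at the centre of its underside
- ring_mandrel: bystander: tapered steel ring mandrel lying on the bench, 250 mm long, at most 25 mm thick. Origin on the bench below its thick end; it reaches along its own +y
- ring_clamp: bystander: wooden ring clamp lying on the bench, 140 x 30 x 28 mm. Origin at the centre of its underside
- charcoal_block: bystander: black soldering charcoal block, 90 x 70 x 32 mm. Origin at the centre of its underside

How it is judged (in metres and radians):
On the way, in this order (a step that is already met when the one before it is completed fails the run):
1. the jack stands on the bench with its saddle, still low, centred under the lift pad (within 12 mm) (horizontal distance between saddle_top and lift_pad below 0.012 m and angle between jack_block's own z axis and vertical below 0.06 rad and value of joint jack_saddle below 0.014 m and height (world z) of jack_block below 0.039 m), for 0.2 s.
2. pumped up: both feet on the lug's side are 12 mm clear, carried by the jack (height (world z) of each of near_foot_a, near_foot_b above 0.012 m and contact force between jack and kiln above 8 N and angle between jack_block's own z axis and vertical below 0.06 rad), for 0.1 s.
At the end, for the whole second after the job is handed in: Handle held down (over 0.49 rad, 3 N or more from the robot); near feet over 12 mm up; jack flat, pressing on the kiln with over 8 N, saddle within 12 mm of the pad's centre; far feet on the bench, kiln still and not touched by the robot; all through the last second (all of step 2 and horizontal distance between saddle_top and lift_pad below 0.012 m and contact force between each of the fingers, the arm and kiln below 0.5 N and value of joint jack_handle above 0.49 rad and velocity of joint jack_handle below 0.1 rad/s and contact force between any of the fingers, the arm and jack above 3 N and height (world z) of each of far_foot_a, far_foot_b below 0.005 m and linear speed of kiln below 0.02 m/s); the arm keeps its last pose, push and grip.
It fails at once if the kiln's far feet are shifted by more than 20 mm (distance of any of far_foot_a, far_foot_b from where it was at the start of the episode above 0.02 m).
It fails at once if the robot pushes on the kiln with more than 12 N (contact force between any of the fingers, the arm and kiln above 12 N).
It fails at once if a bystander is moved by more than 30 mm (distance of any of tile0, tile1, squeeze_bottle, third_hand, doming_block, ring_mandrel, ring_clamp, charcoal_block from where it was at the start of the episode above 0.03 m).
It also fails if it takes over 58 s, if anything falls off the work surface, if the arm or the gripper's body presses on something with over 40 N, if the wrist force passes 120 N, or if a joint passes its speed limit or range.

## Working session

There is one attempt and no reset: what is moved stays moved. The work goes in short steps, Python scripts to look and compute and a shell command to move; the robot and the scene stay as the last step left them, time stands still between calls to the robot, and variables do not carry over. Pictures are saved under pics/ and viewed, at most 10 in all, crops included, and the job is handed in when it is done.

```bash
ls; mkdir -p pics; python3 - <<'E'
from bench import r
import cv2,numpy as np
s=r.sense(); print({k:np.round(v,2).tolist() for k,v in s.items()}, r.tcp_to_grasp)
for n in ("scene","side"):
    im=r.snapshot(n); cv2.imwrite(f"pics/{n}0.png",im[:,:,::-1]); c=r.camera_params(n); print(n,{k:np.round(v,3).tolist() for k,v in c.items()})
print(r.camera_params("wrist"))
E
```

```text
pics
{'time': 0.0, 'joint_pos': [64.38, 7.52, 85.33, -0.0, 87.26, -4.89], 'qd': [-0.03, -0.09, -0.04, -0.07, -0.03, 0.03], 'joint_efforts': [0.0, -56.94, -50.06, 0.0, 0.01, -0.0], 'tool_pos': [212.11, 560.65, 230.23], 'tcp_rot': [-179.89, -0.01, 159.27], 'ft_force': [0.11, 0.02, 0.03], 'wrist_torque': [-0.01, 0.01, -0.01], 'grip_force': 0.0, 'finger_gap': 85.46} 18.700000000000003
scene {'fx': 461.422, 'fy': 461.422, 'cx': 287.559, 'cy': 206.003, 'R': [[0.539, 0.843, -0.007], [0.671, -0.434, -0.601], [-0.51, 0.32, -0.799]], 't': [-311.751, -305.019, 1737.383]}
side {'fx': 414.657, 'fy': 414.657, 'cx': 274.217, 'cy': 205.415, 'R': [[1.0, -0.019, -0.014], [-0.024, -0.759, -0.651], [0.001, 0.651, -0.759]], 't': [-522.814, 86.753, 1101.205]}
{'fx': 331.53326045770035, 'fy': 331.53326045770035, 'cx': 276.38362614989774, 'cy': 213.2666664238055, 'mount': array([[ 3.23251300e-04, -9.65075858e-01, -2.61970387e-01,
         6.67092699e+01],
       [ 9.99999904e-01,  2.34055541e-04,  3.71682913e-04,
         8.20464873e-01],
       [-2.97386585e-04, -2.61970482e-01,  9.65075841e-01,
        -1.42059512e+02],
       [ 0.00000000e+00,  0.00000000e+00,  0.00000000e+00,
         1.00000000e+00]])}
```

View pics/scene0.png

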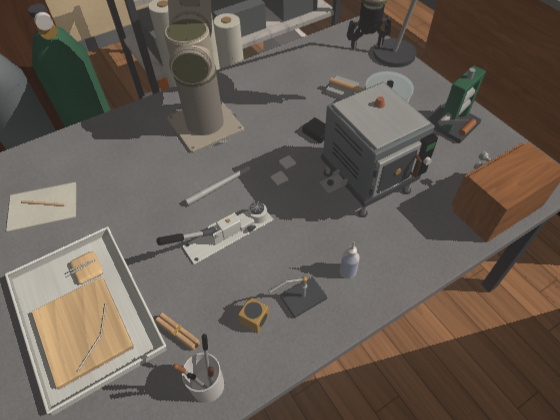

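View pics/side0.png

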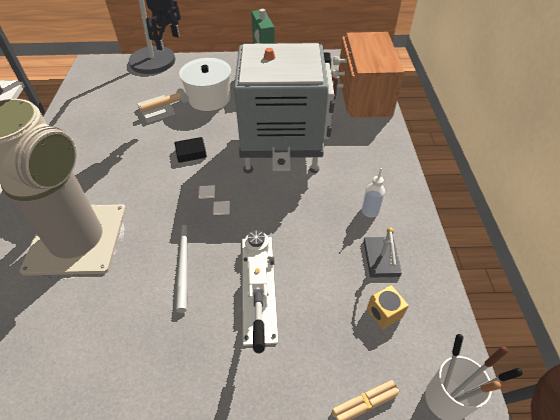

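The scene view shows the jack (saddle near (258,210), grip (170,239)) and the kiln lug bolt near (333,183). In the side view the saddle is near (257,240), the grip (259,335), and the bolt (281,159). Next I'll measure these by triangulation.

```bash
cat > h.py <<'E'
import numpy as np,cv2
from bench import r
def ray(n,uv,pose=None):
    c=r.camera_params(n); d=np.array([(uv[0]-c['cx'])/c['fx'],(uv[1]-c['cy'])/c['fy'],1])
    if n=='wrist':
        from scipy.spatial.transform import Rotation as Ro
        R=Ro.from_euler('xyz',pose['tcp_rot'],degrees=True).as_matrix(); M=c['mount']
        return np.array(pose['tool_pos'])+R@M[:3,3], R@M[:3,:3]@d
    R=np.array(c['R']); return -R.T@np.array(c['t']), R.T@d
def plane(n,uv,z,pose=None):
    o,d=ray(n,uv,pose); return o+d*(z-o[2])/d[2]
def tri(*rs):
    A=np.zeros((3,3));b=np.zeros(3)
    for o,d in rs:
        d=d/np.linalg.norm(d);P=np.eye(3)-np.outer(d,d);A+=P;b+=P@o
    x=np.linalg.solve(A,b); return x,[np.linalg.norm((np.eye(3)-np.outer(d,d)/(d@d))@(x-o)).round(1) for o,d in rs]
E
python3 - <<'E'
from h import *
for nm,a,b in (("saddle",(258,210),(257,240)),("grip",(171,239),(259,335)),("bolt",(333,183),(281,159)),("plug",(225,222),(257,271))):
    print(nm,tri(ray("scene",a),ray("side",b)))
s=cv2.imread("pics/side0.png");c=cv2.imread("pics/scene0.png")
A=cv2.resize(s[140:350,200:330],None,fx=2.8,fy=2.8,interpolation=cv2.INTER_CUBIC)
B=cv2.resize(c[150:270,150:350],None,fx=2.1,fy=2.1*2.33,interpolation=cv2.INTER_CUBIC)
cv2.imwrite("pics/crop0.png",np.hstack([A,B[:A.shape[0]] if B.shape[0]>=A.shape[0] else cv2.copyMakeBorder(B,0,A.shape[0]-B.shape[0],0,0,0)]))
E
```

```text
saddle (array([478.76266691, -46.36560798,  37.72296921]), [np.float64(1.1), np.float64(1.1)])
grip (array([ 488.29760838, -328.8233806 ,  118.55025577]), [np.float64(2.0), np.float64(2.0)])
bolt (array([547.51014387, 190.42642967,  88.64296455]), [np.float64(1.4), np.float64(1.4)])
plug (array([ 482.62240574, -159.87776281,   69.72580223]), [np.float64(2.0), np.float64(2.0)])
```

View pics/crop0.png

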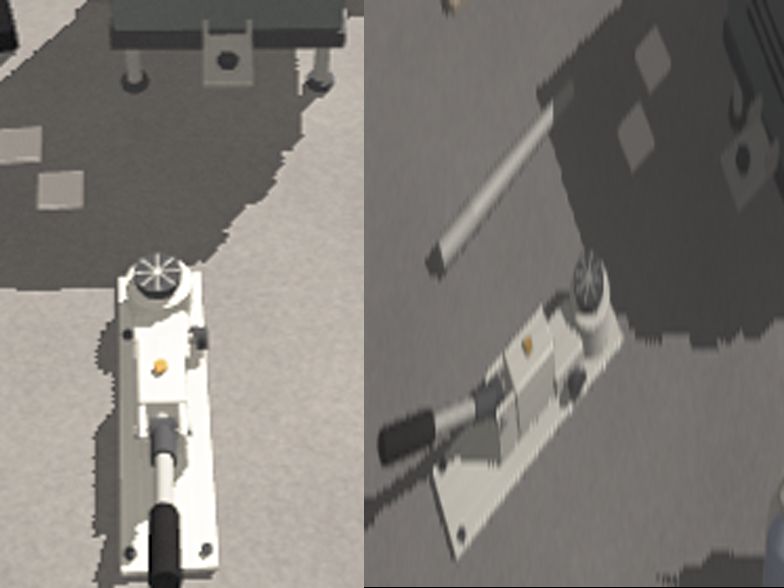

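The enlarged crop makes the features clear. Side picks: saddle (256.1,237.9), bolt (281.4,161.4), plug (256.8,271.1), grip (258.9,332.9). Scene picks: saddle (256.7,207.2), bolt (330.5,182.7), plug (227.6,220.3), grip (170.5,239.5).

```bash
python3 - <<'E'
from h import *
for nm,a,b in (("saddle",(256.7,207.2),(256.1,237.9)),("grip",(170.5,239.5),(258.9,332.9)),("bolt",(330.5,182.7),(281.4,161.4)),("plug",(227.6,220.3),(256.8,271.1))):
    x,e=tri(ray("scene",a),ray("side",b));print(nm,x.round(1),e)
f=lambda u,v:(u/2.8+200,v/2.8+140)
for nm,p,z in (("plate BL",(122,572),8),("plate BR",(218,568),8),("plate TR",(202,265),8),("plate TL",(118,275),8),("lugL",(204,82),90),("lugR",(252,83),90),("lug root L",(206,22),90),("footA",(134,88),0),("footB",(320,84),0),("tile1 lr",(84,206),8),("tile ur",(84,172),8),("tile0 r",(41,130),8)):
    print(nm,plane("side",f(*p),z).round(1))
E
```

```text
saddle [476.9 -49.3  51.5] [np.float64(1.7), np.float64(1.7)]
grip [ 489.4 -328.6  121.7] [np.float64(0.7), np.float64(0.7)]
bolt [547.  180.   92.5] [np.float64(1.2), np.float64(1.2)]
plug [ 480.  -152.2   63.4] [np.float64(1.9), np.float64(1.9)]
plate BL [ 450.9 -303.2    8. ]
plate BR [ 525.3 -301.9    8. ]
plate TR [517.4 -10.    8. ]
plate TL [438.9 -19.2   8. ]
lugL [523.4 150.7  90. ]
lugR [570.1 147.7  90. ]
lug root L [526.9 238.   90. ]
footA [447.6 235.9   0. ]
footB [648.8 235.3  -0. ]
tile1 lr [402.9  65.3   8. ]
tile ur [400.7 109.7   8. ]
tile0 r [353.  169.2   8. ]
```

Consistent estimates: the jack points roughly along +y (yaw about 92.5°) with its origin near (480,-150). The pad is near (547,176). I'll swing clear of the kiln and look with the wrist camera.

```bash
python3 -m handwheel '[[-0.0263,-0.0383,0,0],[-0.0263,-0.0383,0,0],[-0.0263,-0.0383,0,0],[-0.0263,-0.0383,0,0],[-0.0263,-0.0383,0,0],[-0.0263,-0.0383,0,0],[-0.0263,-0.0383,0,0],[-0.0263,-0.0383,0,0]]' && python3 -m handwheel '[[0,0,0,8.35],[0,0,0,8.35],[0,0,0,8.35],[0,0,0,8.35],[0,0,0,8.35],[0,0,0,8.35],[0,0,0,8.35],[0,0,0,8.35]]' && python3 -m handwheel '[[-0.0442,0.0181,0,0],[-0.0442,0.0181,0,0],[-0.0442,0.0181,0,0],[-0.0017,0.04,0,0],[-0.0017,0.04,0,0],[-0.0017,0.04,0,0],[-0.0017,0.04,0,0],[0,0,0,0],[0,0,0,0]]'
python3 - <<'E'
from h import *
import json
s=r.sense();p={k:np.array(s[k]).tolist() for k in('tool_pos','tcp_rot')};json.dump(p,open('p1.json','w'))
cv2.imwrite("pics/w1.png",r.snapshot("wrist")[:,:,::-1])
E
```

```text
time: 0.9
tool_pos: [300.4, 198.4, 231.0]
tcp_rot: [-180.0, 0.0, 159.3]
ft_force: [1.6, -0.5, 0.1]
finger_gap: 85.2
grip_force: 0.0
time: 1.7
tool_pos: [300.5, 200.0, 230.9]
tcp_rot: [-180.0, 0.0, 92.1]
ft_force: [-0.8, -0.4, 1.0]
finger_gap: 85.3
grip_force: 0.0
time: 2.6
tool_pos: [520.5, 70.0, 229.6]
tcp_rot: [-179.8, -0.0, 92.5]
ft_force: [0.5, 0.3, 0.4]
finger_gap: 85.5
grip_force: 0.0
```

View pics/w1.png

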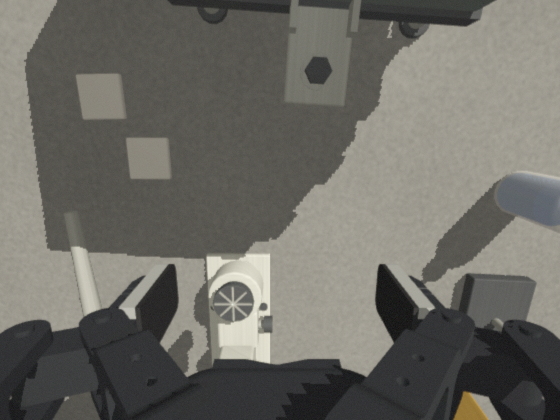

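The wrist view shows the bolt head at (318,70), the lug tip corners at (285,103) and (345,107), the lug's left edge up to (292,5), and the saddle centre at (233,302).

```bash
python3 - <<'E'
from h import *
import json
p=json.load(open('p1.json'))
for nm,uv,z in (("bolt",(318,70),100),("lugL",(285,103),90),("lugR",(345,107),90),("lugLroot",(292,5),90),("saddle",(233,302),58),("footA",(212,13),5),("plateTL",(207,255),8),("plateTR",(270,255),8),("plate right low",(270,355),8)):
    print(nm,plane('wrist',uv,z,p).round(1))
print(tri(ray('wrist',(318,70),p),ray('side',(281.4,161.4)),ray('scene',(330.5,182.7))))
print(tri(ray('wrist',(233,302),p),ray('side',(256.1,237.9)),ray('scene',(256.7,207.2))))
print(plane('side',(281.4,161.4),100),plane('scene',(330.5,182.7),100),plane('side',(256.1,237.9),58),plane('scene',(256.7,207.2),58))
E
```

```text
bolt [546.9 177.5 100. ]
lugL [523.3 153.2  90. ]
lugR [571.9 152.2  90. ]
lugLroot [525.  223.4  90. ]
saddle [478.9 -47.2  58. ]
footA [448.8 239.1   5. ]
plateTL [441.5 -16.    8. ]
plateTR [515.6 -12.7   8. ]
plate right low [ 520.9 -150.6    8. ]
(array([547.45126971, 178.9033867 ,  93.51613797]), [np.float64(0.5), np.float64(1.1), np.float64(1.5)])
(array([477.67912323, -50.01795805,  52.81157688]), [np.float64(0.6), np.float64(1.7), np.float64(1.9)])
[547.34250977 170.44834388 100.        ] [550.78486071 177.01500041 100.        ] [478.10064286 -55.88214431  58.        ] [479.89694094 -49.87779706  58.        ]
```

```bash
python3 -m handwheel '[[-0.044,-0.01,0,0],[-0.044,-0.01,0,0],[-0.044,-0.01,0,0],[-0.044,-0.01,0,0],[-0.044,-0.01,0,0],[0,0,0,0],[0,0,0,0]]'
python3 - <<'E'
from h import *
import json
s=r.sense();p={k:np.array(s[k]).tolist() for k in('tool_pos','tcp_rot')};json.dump(p,open('p2.json','w'))
cv2.imwrite("pics/w2.png",r.snapshot("wrist")[:,:,::-1])
E
```

```text
time: 3.35
tool_pos: [479.6, -152.2, 232.2]
tcp_rot: [179.9, 0.0, 92.3]
ft_force: [0.3, 0.6, -0.9]
finger_gap: 85.8
grip_force: 0.0
```

View pics/w2.png

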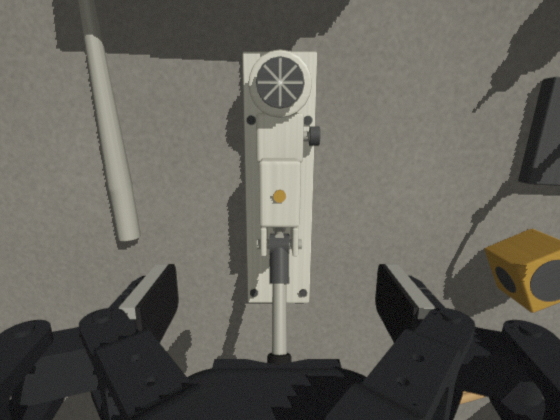

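Now the jack fills the view: saddle (280,83), block top face from (261,159)/(301,159) to (262,227)/(299,227), plug (279,196), and plate corners (244,52), (317,52), (248,303), (310,303).

```bash
python3 - <<'E'
from h import *
import json
p=json.load(open('p2.json'));q=json.load(open('p1.json'))
for nm,uv,z in (("saddle",(280,83),58),("block fl",(261,159),64),("block fr",(301,159),64),("block rl",(262,227),64),("block rr",(299,227),64),("plug",(279,196),68),("pFL",(244,52),8),("pFR",(317,52),8),("pRL",(248,303),8),("pRR",(310,303),8)):
    print(nm,plane('wrist',uv,z,p).round(1))
print(tri(ray('wrist',(280,83),p),ray('wrist',(233,302),q)))
print(tri(ray('wrist',(279,196),p),ray('side',(256.8,271.1)),ray('scene',(227.6,220.3))))
E
```

```text
saddle [478.8 -50.3  58. ]
block fl [ 464.  -117.6   64. ]
block fr [ 501.1 -116.1   64. ]
block rl [ 466.9 -183.7   64. ]
block rr [ 503.1 -182.2   64. ]
plug [ 482.1 -151.1   68. ]
pFL [441.5 -16.9   8. ]
pFR [515.2 -13.9   8. ]
pRL [ 450.8 -300.6    8. ]
pRR [ 527.3 -297.5    8. ]
(array([478.5781017 , -49.74186038,  53.69921122]), [np.float64(0.2), np.float64(0.2)])
(array([ 480.97906262, -152.33206508,   64.20010367]), [np.float64(1.3), np.float64(2.0), np.float64(2.1)])
```

Block centre is near (483.5,-150.2), yaw 92.2°, and heights agree with the text. I'll descend and grip.

```bash
python3 -m handwheel '[[0.002,0.004,0.042,0],[0,0,0.042,0],[0,0,0.042,0],[0,0,0.042,0],[0,0,0.03,0],[0,0,0.013,0],[0,0,0,0]]' 0.0854 && python3 -m handwheel '[[0,0,0,0],[0,0,0,0],[0,0,0,0],[0,0,0,0],[0,0,0,0],[0,0,0,0],[0,0,0,0],[0,0,0,0]]' 0.03 50
```

```text
time: 4.1
tool_pos: [483.0, -147.7, 18.8]
tcp_rot: [-179.8, -0.1, 92.6]
ft_force: [-0.1, -0.3, 0.3]
finger_gap: 85.2
grip_force: 0.0
time: 4.9
tool_pos: [484.9, -150.2, 22.1]
tcp_rot: [179.9, 0.1, 92.5]
ft_force: [-3.3, 1.5, 8.4]
finger_gap: 39.5
grip_force: 52.4
```

```bash
python3 -m handwheel '[[0,0,-0.004,0],[0,0,0,2.2],[0.03,0.016,0,0],[0.03,0.016,0,0],[0.03,0.016,0,0],[0.03,0.0165,0,0],[0.03,0,0,0],[0.02,0,0,0],[0,0,0,0],[0,0,0,0]]'
python3 - <<'E'
from h import *
import json
s=r.sense();p={k:np.array(s[k]).tolist() for k in('tool_pos','tcp_rot')};json.dump(p,open('p3.json','w'));print(p)
w=r.snapshot("wrist")[:,:,::-1];a=r.snapshot("side")[:,:,::-1];cv2.imwrite("pics/s3.png",a);cv2.imwrite("pics/w3.png",w)
cv2.imwrite("pics/c3.png",np.hstack([cv2.resize(w,(400,300)),cv2.resize(a[110:290,190:340],(400,480))[:300]*1]) if 0 else np.hstack([cv2.resize(w,(480,360)),cv2.resize(a[120:300,190:350],(320,360))]))
E
```

```text
time: 5.9
tool_pos: [547.0, 21.0, 23.6]
tcp_rot: [-179.9, 0.0, 90.3]
ft_force: [-0.5, -0.3, -9.0]
finger_gap: 39.4
grip_force: 53.7
{'tool_pos': [546.9668262739774, 20.99095670391014, 23.554571959114135], 'tcp_rot': [-179.89943391159002, 0.004847944461036277, 90.34096709817003]}
```

View pics/c3.png

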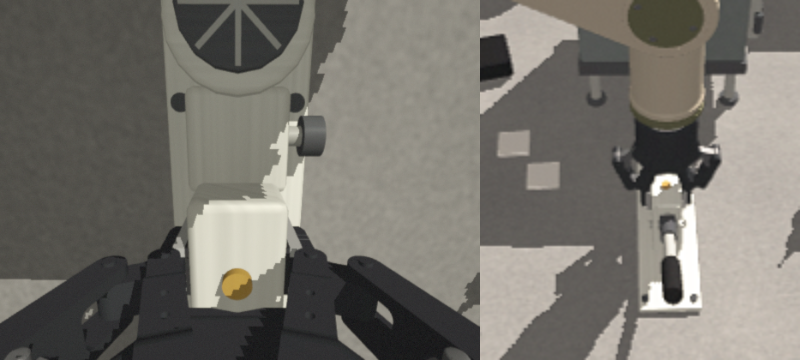

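The jack hangs level in the grip, lined up with the lug at x≈547. Insert it the rest of the way, then lower.

```bash
python3 -m handwheel '[[0.02,0,0,0],[0.02,0,0,0],[0.017,0,0,0],[0,0,0,0],[0,0,0.003,0],[0,0,0.0015,0],[0,0,0,0],[0,0,0,0]]'
python3 - <<'E'
from h import *
import json
s=r.sense();p={k:np.array(s[k]).tolist() for k in('tool_pos','tcp_rot')};json.dump(p,open('p4.json','w'));print(p)
w=r.snapshot("wrist")[:,:,::-1];a=r.snapshot("side")[:,:,::-1];cv2.imwrite("pics/s4.png",a);cv2.imwrite("pics/w4.png",w)
cv2.imwrite("pics/c4.png",np.hstack([cv2.resize(w,(480,360)),cv2.resize(a[120:300,190:350],(320,360))]))
E
```

```text
time: 6.8
tool_pos: [548.3, 77.1, 22.1]
tcp_rot: [180.0, -0.0, 90.2]
ft_force: [-10.0, 4.3, 12.6]
finger_gap: 39.5
grip_force: 56.2
{'tool_pos': [548.2589206932034, 77.08115435808402, 22.103835461920806], 'tcp_rot': [179.96682633179338, -0.02908092513582698, 90.22641026455176]}
```

View pics/c4.png

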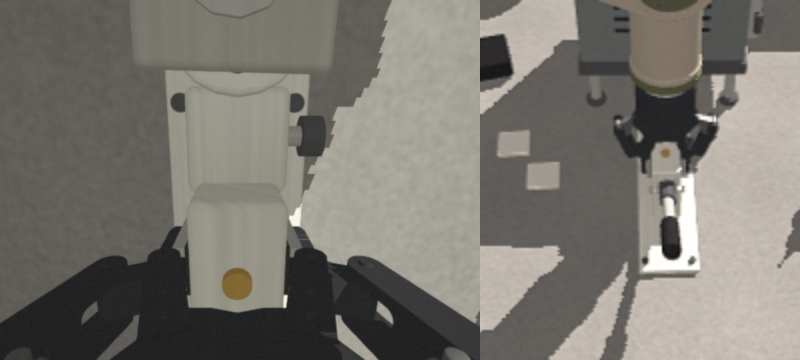

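The jack is down, with the lug tip edge at row 82 (columns 155–392 in full pixels). The ram cylinder's rear rim is near row 111, and the plate edges are at columns 194–353. I'll check centring in the same frame.

```bash
python3 - <<'E'
from h import *
import json
p=json.load(open('p4.json'));k=7/6
for nm,uv,z in (("lugL",(133*k,68*k),90),("lugR",(336*k,70*k),90),("bolt rear",(237*k,18*k),100),("ram rear",(237*k,96*k),44),("pL",(167*k,75*k),8),("pR",(305*k,75*k),8),("plug",(237*k,284*k),68)):
    print(nm,plane('wrist',uv,z,p).round(1))
f=lambda u,v:(190+(u-480)/2,120+v/2)
for uv in ((639,272),(699,269)): print(plane('side',f(*uv),4).round(1))
E
```

```text
lugL [522.5 153.   90. ]
lugR [572.  152.8  90. ]
bolt rear [547.8 161.4 100. ]
ram rear [547.9 148.1  44. ]
pL [511.7 159.4   8. ]
pR [583.  159.7   8. ]
plug [548.2  77.5  68. ]
[509.7 -74.    4. ]
[585.8 -71.6   4. ]
```

Saddle (547.7,178.1) and pad (547.3,178) agree well. Release and rise, then move above the handle grip with the fingers shut.

```bash
python3 -m handwheel '[[0,0,0,0],[0,0,0,0],[0,0,0,0],[0,0,0,0],[0,0,0,0],[0,0,0,0],[0,0,-0.03,0],[0,0,-0.04,0],[0,0,-0.05,0],[0,0,-0.018,0]]' 0.0854 && python3 -m handwheel '[[-0.046,0,0,0],[-0.046,0,0,0],[-0.046,0,0,0],[-0.046,0,0,0],[0,0,0,0],[0,0,0,0],[0,0,0,0],[0,0,0,0]]' 0 30
python3 - <<'E'
from h import *
import json
s=r.sense();p={k:np.array(s[k]).tolist() for k in('tool_pos','tcp_rot')};json.dump(p,open('p5.json','w'));print(p)
w=r.snapshot("wrist")[:,:,::-1];a=r.snapshot("side")[:,:,::-1];cv2.imwrite("pics/w5.png",w)
cv2.imwrite("pics/c5.png",np.hstack([cv2.resize(w,(480,360)),cv2.resize(a[120:300,190:350],(320,360))]))
E
```

```text
time: 7.9
tool_pos: [550.3, 77.8, 163.7]
tcp_rot: [179.6, -0.0, 90.3]
ft_force: [0.5, -0.5, 0.5]
finger_gap: 85.7
grip_force: 0.0
time: 8.7
tool_pos: [548.6, -105.0, 157.7]
tcp_rot: [-180.0, -0.0, 90.4]
ft_force: [0.1, -0.1, -0.1]
finger_gap: -0.1
grip_force: 0.0
{'tool_pos': [548.5743101235555, -105.03316942907905, 157.68944545354842], 'tcp_rot': [-179.98871551458166, -0.01832051479614294, 90.36662758290991]}
```

View pics/c5.png

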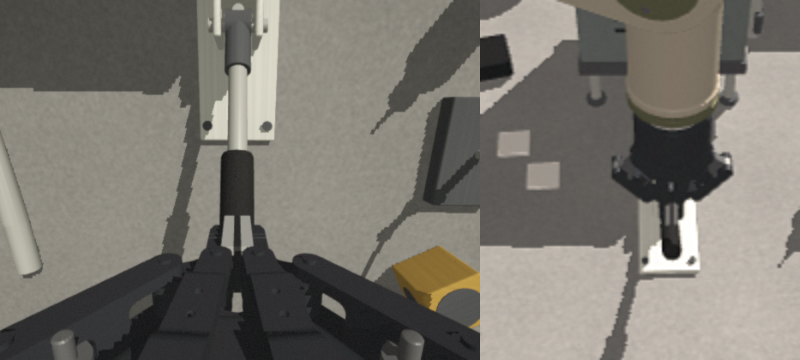

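The fingertips are shut and sit straight over the rubber grip, with the jack unmoved. First pump stroke follows the handle's arc.

```bash
python3 -m handwheel '[[0,0,0.01,0],[-0.002,0,0.01,0],[-0.002,0,0.01,0],[-0.002,0,0.01,0],[-0.002,0,0.01,0],[-0.002,0,0.01,0],[-0.002,0,0.01,0],[-0.002,0,0.01,0],[-0.002,0,0.01,0],[-0.001,0,0.008,0]]' && python3 -m handwheel '[[0,0,0.002,0],[0,0,0.002,0],[0,0,0,0],[0,0,0,0]]'
```

```text
time: 9.8
tool_pos: [549.6, -124.0, 60.1]
tcp_rot: [179.9, 0.1, 90.3]
ft_force: [-1.0, 1.4, 10.2]
finger_gap: 0.2
grip_force: 5.1
time: 10.2
tool_pos: [549.6, -124.0, 56.5]
tcp_rot: [179.9, 0.1, 90.3]
ft_force: [-0.0, -1.2, 9.0]
finger_gap: -0.4
grip_force: 4.7
```

```bash
python3 -m handwheel '[[0,0,0.002,0],[0,0,0.0,0],[0,0,0,0]]';python3 -m handwheel '[[0,0,0.002,0],[0,0,0.0,0],[0,0,0,0]]'
```

```text
time: 10.5
tool_pos: [549.7, -124.1, 55.2]
tcp_rot: [179.9, 0.1, 90.3]
ft_force: [-3.3, -0.6, 14.6]
finger_gap: 0.2
grip_force: 7.3
time: 10.8
tool_pos: [550.3, -124.4, 54.6]
tcp_rot: [179.8, 0.1, 90.3]
ft_force: [-6.3, 0.1, 22.8]
finger_gap: 0.0
grip_force: 11.7
```

At the stop (z ≈ 55, force rising). Return and repeat.

```bash
python3 -m handwheel '[[0.003,0,-0.02,0],[0.004,-0.001,-0.022,0],[0.004,0,-0.022,0],[0.003,0,-0.021,0],[0.003,0,-0.021,0],[0,0,0,0],[0,0,0,0],[0,0,0,0],[0,0,0,0],[0,0,0,0]]' && python3 -m handwheel '[[0,0,0.01,0],[-0.002,0,0.01,0],[-0.002,0,0.01,0],[-0.002,0,0.01,0],[-0.002,0,0.01,0],[-0.002,0,0.01,0],[-0.002,0,0.01,0],[-0.002,0,0.01,0],[-0.002,0,0.01,0],[-0.001,0,0.008,0]]' && python3 -m handwheel '[[0,0,0.004,0],[0,0,0.003,0],[0,0,0,0],[0,0,0,0],[0,0,0,0]]'
python3 - <<'E'
from h import *
a=r.snapshot("side")[:,:,::-1];b=r.snapshot("scene")[:,:,::-1]
cv2.imwrite("pics/c6.png",np.hstack([cv2.resize(b[150:270,150:350],(450,360)),cv2.resize(a[120:300,190:350],(320,360))]))
E
```

```text
time: 11.8
tool_pos: [546.9, -106.3, 156.5]
tcp_rot: [-179.9, -0.0, 90.3]
ft_force: [-0.8, -0.4, 0.8]
finger_gap: -0.1
grip_force: 0.0
time: 12.8
tool_pos: [548.8, -124.1, 60.4]
tcp_rot: [179.8, 0.0, 90.2]
ft_force: [-1.0, 2.4, 13.4]
finger_gap: -0.0
grip_force: 6.3
time: 13.3
tool_pos: [548.9, -124.2, 55.0]
tcp_rot: [179.8, 0.1, 90.3]
ft_force: [-6.0, 1.3, 21.8]
finger_gap: -0.0
grip_force: 10.4
```

View pics/c6.png

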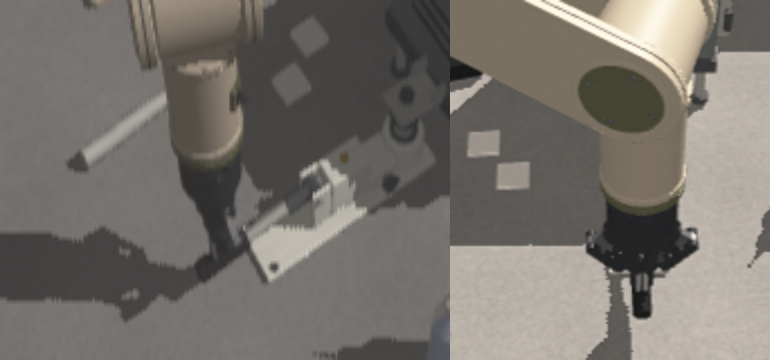

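The ram is up against the pad under the bolt head, and the jack still sits straight under the lug. Strokes three and four next, ending held down.

```bash
python3 -m handwheel '[[0.003,0,-0.02,0],[0.004,0,-0.022,0],[0.004,0,-0.022,0],[0.003,0,-0.021,0],[0.003,0,-0.02,0],[0,0,0,0],[0,0,0,0],[0,0,0,0],[0,0,0,0],[0,0,0,0]]' && python3 -m handwheel '[[0,0,0.01,0],[-0.002,0,0.01,0],[-0.002,0,0.01,0],[-0.002,0,0.01,0],[-0.002,0,0.01,0],[-0.002,0,0.01,0],[-0.002,0,0.01,0],[-0.002,0,0.01,0],[-0.002,0,0.01,0],[-0.001,0,0.008,0]]' && python3 -m handwheel '[[0,0,0.004,0],[0,0,0.003,0],[0,0,0,0],[0,0,0,0],[0,0,0,0]]' && python3 -m handwheel '[[0.003,0,-0.02,0],[0.004,0,-0.022,0],[0.004,0,-0.022,0],[0.003,0,-0.021,0],[0.003,0,-0.02,0],[0,0,0,0],[0,0,0,0],[0,0,0,0],[0,0,0,0],[0,0,0,0]]' && python3 -m handwheel '[[0,0,0.01,0],[-0.002,0,0.01,0],[-0.002,0,0.01,0],[-0.002,0,0.01,0],[-0.002,0,0.01,0],[-0.002,0,0.01,0],[-0.002,0,0.01,0],[-0.002,0,0.01,0],[-0.002,0,0.01,0],[-0.001,0,0.008,0]]' && python3 -m handwheel '[[0,0,0.004,0],[0,0,0.003,0],[0,0,0,0],[0,0,0,0],[0,0,0,0]]'
python3 - <<'E'
from h import *
a=r.snapshot("side")[:,:,::-1];b=r.snapshot("scene")[:,:,::-1];cv2.imwrite("pics/a7.png",a);cv2.imwrite("pics/b7.png",b)
cv2.imwrite("pics/c7.png",np.hstack([cv2.resize(b[150:290,240:440],(480,360)),cv2.resize(a[120:300,190:350],(320,360))]))
E
```

```text
time: 14.4
tool_pos: [546.9, -106.3, 156.6]
tcp_rot: [-179.9, -0.0, 90.3]
ft_force: [0.6, -0.7, 0.6]
finger_gap: -0.0
grip_force: 0.0
time: 15.4
tool_pos: [549.0, -124.6, 60.7]
tcp_rot: [179.8, 0.1, 90.2]
ft_force: [-1.2, -0.6, 11.9]
finger_gap: 0.0
grip_force: 6.4
time: 15.9
tool_pos: [549.1, -124.7, 55.0]
tcp_rot: [179.8, 0.1, 90.3]
ft_force: [-4.9, -1.7, 18.9]
finger_gap: 0.0
grip_force: 9.7
time: 16.9
tool_pos: [546.9, -106.3, 156.5]
tcp_rot: [-179.9, -0.0, 90.3]
ft_force: [0.7, 0.7, 0.0]
finger_gap: 0.1
grip_force: 0.0
time: 17.9
tool_pos: [549.0, -124.6, 60.7]
tcp_rot: [179.8, 0.1, 90.2]
ft_force: [-0.9, -0.5, 12.4]
finger_gap: 0.1
grip_force: 6.4
time: 18.4
tool_pos: [549.2, -124.7, 55.0]
tcp_rot: [179.8, 0.1, 90.3]
ft_force: [-5.0, -1.3, 19.0]
finger_gap: 0.0
grip_force: 9.7
```

View pics/c7.png

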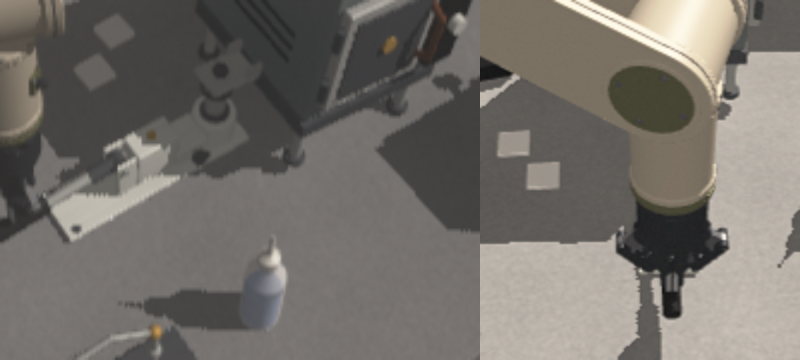

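The lug is clearly lifted (scene bolt now near (332.5,177) versus (330.5,182.7)) and the jack is flat. I'll check the lift numerically through template shifts of the bolt and the visible near foot.

```bash
python3 - <<'E'
from h import *
a=cv2.imread("pics/scene0.png");b=cv2.imread("pics/b7.png");U=8
c=r.camera_params("scene");R=np.array(c['R']);t=np.array(c['t'])
def pr(X):
    q=R@np.array(X,float)+t;return np.array([c['fx']*q[0]/q[2]+c['cx'],c['fy']*q[1]/q[2]+c['cy']])
up=lambda i:cv2.resize(i,None,fx=U,fy=U,interpolation=cv2.INTER_CUBIC)
def sh(u,v,h=5,m=9):
    T=up(a[v-h:v+h+1,u-h:u+h+1]);S=up(b[v-h-m:v+h+m+1,u-h-m:u+h+m+1])
    _,s,_,l=cv2.minMaxLoc(cv2.matchTemplate(S,T,cv2.TM_CCOEFF_NORMED));return round(s,3),(np.array(l)/U-m).round(2)
print("bolt",sh(331,183),"expected 24mm",pr((547,177,124))-pr((547,177,100)))
print("footB",pr((650,237,0)),sh(363,210),sh(363,207,4),"expected 18mm up,",pr((650,235,18))-pr((650,237,0)))
print({k:np.round(v,2).tolist() for k,v in r.sense().items() if k in('time','tool_pos','ft_force','qd')})
E
```

```text
bolt (0.985, array([ 1.38, -5.12])) expected 24mm [ 0.51969745 -5.02953735]
footB [361.67882048 214.81831598] (0.878, array([-0.25, -2.5 ])) (0.877, array([ 0.25, -3.  ])) expected 18mm up, [ 0.19120743 -3.04248411]
{'time': 18.5, 'qd': [-0.03, 0.08, 0.01, -0.04, 0.01, 0.05], 'tool_pos': [549.14, -124.68, 55.01], 'ft_force': [-4.44, -0.84, 18.67]}
```

The bolt rose about 24 mm and the foot 15–18 mm. The handle is held at its stop with 19 N.

```bash
python3 -c "
from bench import r
print(r.hand_in())"
```

```text
the job is handed in; nothing more can be done
None
```

The job is handed in, verdict not shown: the jack is centred under the lift pad to about 1 mm, four strokes raised the visible near foot an estimated 15–18 mm (the other near foot was hidden by the arm), and the arm is holding the handle at its stop with about 19 N.

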